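# Load the stemmed blood tube, latch the analyser tray and lock its cam lever

### The arm

A 6-joint arm with a two-finger parallel gripper is mounted at the origin on the work surface. World frame = base frame: x ahead of the robot, y to its left, z up, the work surface at z = 0. Lengths are in m, angles in degrees, forces in N, time in s.
With the tool pointing down it reaches from about 0.4 to 0.825 m from the base axis. Payload 7 kg.
Tool frame: the origin (TCP) lies between the finger pads; the fingertips stand 19 mm ahead of it and the grasp point (between the pads) is the TCP; z points along the fingers, y is the line along which they close (so a half turn about z gives the same grasp; the last joint's range is limited). The gripper opens to 88 mm and grips with 3 to 60 N. Pads are 19 mm wide; open, the fingers measure 130 mm over their backs; the gripper's body (78 mm by 193 mm) begins 47 mm behind the grasp point.
Start: joints at [-50.93, 20.546, 0.682, 0, -70.136, -16.507], TCP at [0.259, -0.623, 0.246] pointing down, gripper open.
Joint ranges: [-176.03, 176.03], [-82.01, 121.73], [-58.28, 71.71], [-173.87, 95.51], [-174.79, -0.11], [-173.66, 173.66]. Speed limits (degrees/s): [136.94, 136.94, 172.46, 180, 180, 180].

### API

Orientations are given as [roll, pitch, yaw] about the fixed x, y, z axes, in that order (R = Rz(yaw) Ry(pitch) Rx(roll)).
In Python, from plant import get_obs, snapshot, close_job, spot_in, spot_point gives the robot as it stands.
- The arm moves only by the tool play_rows, never from a script. Its argument "plan" is a list of rows, each a list of 6 numbers: the shift along the tool's x, y, z in cm, then the turn, a rotation vector about the tool's x, y, z in degrees. A call has 1 to 20 rows; each row shifts and turns the commanded pose from where the row before left it, along the tool's axes as they then stand; what a row does not reach is not made up. A row lasts 1/12 s, in which the tool goes at most 41.7 mm and 7.16 degrees, less where a joint would pass 70% of its speed; a pose out of reach is approached as far as the arm can. A call is refused whole if a number of a shift passes 4.17 or a number of a turn 7.16, either way. A call with a gripper value outside its range is refused whole. "grip" is the finger opening in cm, from 0 to 8.76, set as the call begins (left out, the last holds). The fingers move at their own pace and stop on an object; the grip force is fixed at half the most. Time passes only in rows, so rows that do not move let the fingers close. It gives the time, the measured TCP pose, the force, the opening and the grip force at its end, in the units of the state.
- get_obs(): the state, without advancing time (a new reading comes with each control period).
- snapshot(name): name is "scene" or "side" or "wrist"; returns a dict with "frame" (400x640x3 uint8, red, green, blue), "fx", "fy", "cx", "cy" (pixels), "position" and "attitude" of the camera in the world. Camera axes: x right, y down, z forward; pixel columns grow to the right and rows downward; lengths in m; the calibration is good to about 2 mm. A picture is of the moment at which its call begins. There is no depth.
- close_job(): hands the job in; it is judged then, once.
Trained networks look in the newest picture that a camera, given by its name, has taken for a name from the list of things; names that differ only in an ending like _2 or _b are one class to them, and where a whole thing is asked for, a point or a joint stands for the part that bears it (a point fixed in the world has none). Each returns a list of dicts, best first, with "score" (0 to 1); they miss things now and then, are a little off and sometimes report something else, mostly with a low value. They report only what shows in the picture. A call takes as long as a camera call.
- spot_in(camera, thing): "position" ([x, y, z] in m, in world coordinates, good to about 4 mm: the middle of the surface that is visible of it).
- spot_point(camera, thing): "position" ([x, y, z] in m, in world coordinates, good to about 4 mm: a listed point, or the origin of a listed thing).
The state is a dict: "clock": time; "joint_pos": joint angles; "qvel": joint speeds; "tau": joint torques, N m; "tool_pos": TCP position; "orientation": TCP orientation; "force": force on the tool from outside, world axes, zero at the start; "moment": the same for the moment, N m; "opening": finger opening in m; "gripper_force": force on a finger pad.
Only numpy, scipy, OpenCV 4.12 (cv2) and the standard library are available. Lean on these libraries where they do the work, as an engineer would, in place of code of your own. Each camera call takes 0.05 s, during which the arm holds its last target. There are 200 camera calls.

### The job

The analyser's tray is latched shut and empty: press its front and let go so that the push-push catch releases it and it springs out, then take the blood tube with the long narrow stem on its cap out of the rack and stand it fully home in the tray's well. Push the tray in as far as it goes, let go and make sure it has stayed latched, and then flip the cam lever on top of the analyser over its high point, towards the tray's front, so that it snaps closed. Leave the other tubes in the rack and everything else on the bench where it stands.

Things in the scene. Friction and masses are not known exactly. Their poses are not given: they have to be found in the camera images.
- tube_mid (a point): The tube to load, 110 mm tall, 18 g, loose in a rack hole: the only one whose cap ends in a narrow stem. White body 15 mm thick, 66 mm long; above it a collar 19 mm thick, 17 mm high; on top the stem, 12 mm thick, 27 mm long. This point is its centre, 55 mm above its underside: the stem runs from 28 to 55 mm above this point, the collar from 11 to 28 mm. z runs up the tube.
- rack: Fixed green tube rack, 100 mm (its x) by 210 mm (its y) by 50 mm high; origin at the centre of its underside. Ten holes 19 mm wide and 45 mm deep at x = -25 and +25 mm and y = -80, -40, 0, 40, 80 mm. The four tubes stand in the holes (x, y) = (-25, -80), (25, -40), (-25, 0) and (25, 40) mm, in any order; the others are empty.
- plain_a_mid (a point): One of three other tubes in the rack, to be left there: same body, but a plain flat-topped cap 18 mm in diameter and no stem, 84 mm tall. This point is its centre, 42 mm above its underside.
- plain_b_mid (a point): The second plain-capped tube, 84 mm tall; point at its centre.
- plain_c_mid (a point): The third plain-capped tube, 84 mm tall; point at its centre.
- analyser: Fixed white bench analyser, 270 mm deep, 202 mm wide (y = -110 to 92 mm), flat top 90 mm above the table. Origin on the table under the middle of its front face; x points level into the machine (the way the tray is pushed), y to the left as seen by someone facing the front, z up. A bay 84 mm wide (y = -42 to 42 mm), 95 mm deep and open at the top and front takes the tray. The lever stands on the right side.
- tray (a joint): Travel of the tray inwards, m: 0 = all out, 0.059 = held by the push-push catch, front plate nearly flush (the start), 0.0755 = end stop. A spring pushes it out; pushing it in from 0 takes 4 N rising to 12 N. To latch it: push to 0.072 or more (the end stop is safe) and let go: it comes back to 0.059 and stays. To release it when latched: press to 0.068 or more and let go: it springs out to 0.
- tray_front (a point): Middle of the outer face of the tray's front plate (84 mm wide, from 16 to 74 mm above the table; this point is 45 mm above the table). It moves with the tray; axes as analyser, so it is pushed along +x. Its x in the analyser frame is -72 mm with the tray out and -13 mm when latched.
- tray_well (a point): Centre of the mouth of the round upright well in the tray, 19 mm in diameter and 38 mm deep, its mouth 58 mm above the table; 53 mm behind the tray's front face, moves with the tray. The tray's front plate stands 16 mm higher than the mouth, its top edge (12 mm thick) 41 to 53 mm in front of the well's axis. A tube fully home has its underside 38 mm below this point.
- cam_lever (a joint): Angle of the cam lever, rad: 0 = open, leaning to the rear (+x of the analyser) 0.80 rad above level; about 0.77 = upright, the high point, where its spring turns round; 1.55 = closed, leaning to the front, 0.79 rad above level on that side. It needs up to about 0.2 N m to move, and snaps the rest of the way by itself once past the high point.
- lever_pivot (a point): Pivot of the cam lever, on its axis (along the analyser's y), between two steel ears on the right part of the analyser's top; 106 mm above the table, 60 mm behind the front face, 75 mm to the right of the machine's middle. Axes as analyser. The ears reach 8 mm above it and 14 mm to the front and rear.
- lever_knob (a point): Centre of the black ball, 18 mm in diameter, at the end of the lever; the lever is a steel bar 10 mm thick, the ball's centre is 75 mm from the pivot.
- disinfectant: Bystander: tall green bottle, 66 mm in diameter, 160 mm high, origin at its underside.
- jar: Bystander: amber jar 56 mm in diameter, 65 mm high, origin at its underside.
- cup_a: Bystander: small white plastic ring, 32 mm in diameter, 26 mm high, origin at its underside.
- cup_b: Bystander: another such ring, 32 mm in diameter, 26 mm high.
- forceps: Bystander: closed flat steel forceps, 120 mm long (along its x), lying flat, 7 mm high.

How it is judged:
By the outcome, as a careful person would: the job done as asked, in the order asked, and still so for the second after the job is handed in, with the robot touching nothing.
It also fails if it takes over 72 s, if anything falls off the work surface, if the arm or the gripper's body presses on something with over 40 N, if the wrist force passes 120 N, or if a joint passes its speed limit or range.

## Working session

There is one attempt and no reset: what is moved stays moved. The work goes in short steps, Python scripts to look and compute and a tool call to move; the robot and the scene stay as the last step left them, time stands still between calls to the robot, and variables do not carry over. Pictures are saved under pics/ and viewed, at most 12 in all, crops included, and the job is handed in when it is done.

Besides the shell and the picture viewer there is one more tool, called after "Request:" by a JSON object that holds its "api" and its "payload". play_rows: Moves the arm, as the interface text tells. Its arguments: {"type":"object","properties":{"plan":{"type":"array","items":{"type":"array","items":{"type":"number"}}},"grip":{"type":"number"}},"required":["plan"]}

```bash
ls; mkdir -p pics
python3 - <<'E'
from plant import *
import cv2
o=get_obs(); print(o['clock'],o['tool_pos'],o['orientation'],o['joint_pos'])
for c in ['scene','side','wrist']:
    s=snapshot(c); cv2.imwrite(f'pics/{c}0.png',s['frame'][:,:,::-1]); print(c,s['position'],s['attitude'],s['fx'],s['cx'],s['cy'])
    for t in ['tube_mid','rack','plain_a_mid','analyser','tray_front','tray_well','lever_pivot','lever_knob','disinfectant','jar','cup_a','forceps']:
        try: print(t,[(round(d['score'],2),[round(float(x),3) for x in d['position']]) for d in spot_point(c,t)][:4])
        except Exception as e: print(t,e)
print(get_obs()['clock'])
E
```

```text
pics
0.0 [ 0.25880941 -0.62292561  0.24460628] [ 1.79905317e+02 -7.15854058e-03 -1.57444247e+02] [-5.09302698e+01  2.05926538e+01  6.33925969e-01 -2.13189509e-02
 -7.01340855e+01 -1.65067225e+01]
scene [ 1.43915471 -0.16548973  0.65532951] [-122.15000679    0.14079281   79.80473073] 492.9440497661174 325.6042343792957 202.83001435916327
tube_mid [(0.64, [0.455, -0.253, 0.06])]
rack [(0.81, [0.479, -0.254, 0.001]), (0.56, [0.511, -0.22, 0.046])]
plain_a_mid [(0.66, [0.502, -0.298, 0.047])]
analyser [(0.56, [0.461, 0.193, -0.003])]
tray_front [(0.49, [0.452, 0.177, 0.046])]
tray_well [(0.59, [0.481, 0.226, 0.058]), (0.49, [0.529, -0.04, 0.001])]
lever_pivot [(0.96, [0.555, 0.218, 0.107])]
lever_knob [(0.5, [0.577, 0.258, 0.153])]
disinfectant [(0.97, [0.768, -0.121, -0.003])]
jar []
cup_a [(0.73, [0.529, -0.041, 0.001]), (0.54, [0.64, -0.04, 0.004])]
forceps [(0.55, [0.706, 0.046, -0.0])]
side [0.29386793 0.56576938 0.62185959] [-1.28143881e+02  2.07342483e-02 -1.53977480e+02] 378.40903672442766 322.51035275203986 199.45577193887033
tube_mid [(0.66, [0.453, -0.248, 0.058]), (0.23, [0.4
[... 288 characters left out ...]
 (0.63, [0.766, -0.118, -0.001])]
lever_pivot [(0.82, [0.554, 0.211, 0.106])]
lever_knob [(0.83, [0.58, 0.263, 0.16]), (0.16, [0.638, -0.038, 0.002])]
disinfectant [(0.7, [0.766, -0.114, 0.001])]
jar [(0.66, [0.579, 0.266, 0.162]), (0.61, [0.449, -0.061, -0.002])]
cup_a [(0.56, [0.527, -0.039, 0.0]), (0.45, [0.64, -0.036, 0.001]), (0.32, [0.453, -0.252, 0.059])]
forceps [(0.74, [0.704, 0.04, 0.007])]
wrist [ 0.19011687 -0.65115936  0.38471887] [1.64044356e+02 2.86626581e-02 1.12610222e+02] 291.7110653420087 317.39483023884446 202.6744235567255
tube_mid []
rack []
plain_a_mid []
analyser []
tray_front []
tray_well []
lever_pivot []
lever_knob []
disinfectant []
jar []
cup_a []
forceps []
1.95
```

View pics/scene0.png

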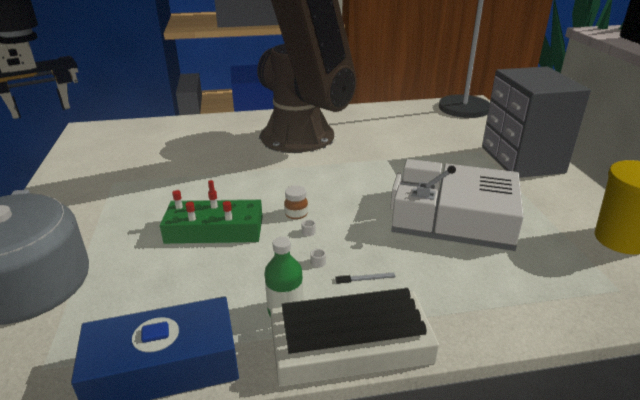

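View pics/side0.png

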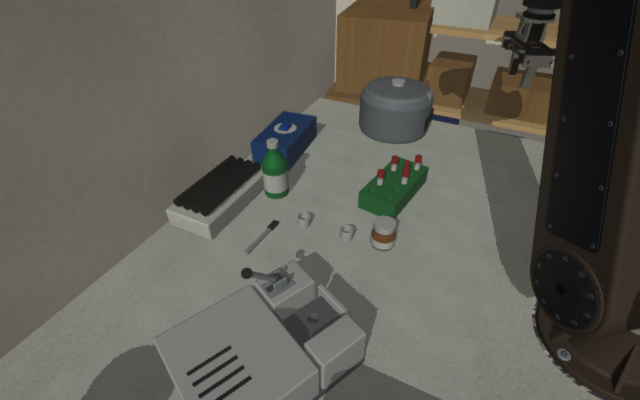

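The rack is front left of the base with the stemmed tube in hole (-25, 0), at about (211,195) in the scene picture. The analyser is at about (460,200), with its front facing the jar and its lever leaning to the rear. The jar, cups, bottle and forceps stand in between. I'll fit the analyser pose and write a move helper.

```bash
cat > h.py <<'E'
from plant import *
import numpy as np, cv2
from scipy.spatial.transform import Rotation as Rn
def fit(loc,obs):
    L=np.array(loc,float)[:,:2];O=np.array(obs,float)[:,:2];l=L-L.mean(0);o=O-O.mean(0)
    a=np.arctan2((l[:,0]*o[:,1]-l[:,1]*o[:,0]).sum(),(l*o).sum())
    R=np.array([[np.cos(a),-np.sin(a)],[np.sin(a),np.cos(a)]]);t=O.mean(0)-R@L.mean(0)
    return np.degrees(a),t,(O-t-L@R.T)*1000
def A(x,y,t,a):
    a=np.radians(a);return np.array([t[0]+x*np.cos(a)-y*np.sin(a),t[1]+x*np.sin(a)+y*np.cos(a)])
def delta(p,yaw=None):
    "shift in tool axes (cm) to world p, after optional yaw turn"
    o=get_obs();R=Rn.from_euler('xyz',o['orientation'],degrees=True)
    if yaw is not None: R=Rn.from_euler('xyz',[180,0,yaw],degrees=True)
    rv=(Rn.from_euler('xyz',o['orientation'],degrees=True).inv()*R).as_rotvec(degrees=True)
    print('d cm',(R.inv().apply(np.array(p)-o['tool_pos'])*100).round(2),'turn',rv.round(2),'clk',o['clock'])
E
python3 - <<'E'
from h import *
loc=[(0,0),(0,0),(-.013,0),(-.013,0),(.04,0),(.04,0),(.06,-.075),(.06,-.075),(.112,-.075),(.112,-.075)]
obs=[(.461,.193),(.465,.19),(.452,.177),(.461,.178),(.481,.226),(.478,.227),(.555,.218),(.554,.211),(.577,.258),(.58,.263)]
a,t,r=fit(loc,obs);print(a,t,r.round(1))
print('tray pt',A(-.06,0,t,a))
delta([.5,-.3,.245],-115)
E
```

```text
65.20930772611077 [0.46247631 0.19054688] [[-1.5  2.5]
 [ 2.5 -0.5]
 [-5.  -1.7]
 [ 4.  -0.7]
 [ 1.8 -0.9]
 [-1.2  0.1]
 [-0.7  4.4]
 [-1.7 -2.6]
 [-0.5 -2.8]
 [ 2.5  2.2]]
tray pt [0.43731803 0.13607615]
d cm [-39.49  -8.18   0.06] turn [ -0.     0.   -42.44] clk 1.95
```

Request:
{"api": "play_rows", "payload": {"plan": [[0,0,0,0,0,-7.1],[0,0,0,0,0,-7.1],[0,0,0,0,0,-7.1],[0,0,0,0,0,-7.1],[0,0,0,0,0,-7.1],[0,0,0,0,0,-7.1],[-3.6,-0.74,0,0,0,0],[-3.6,-0.74,0,0,0,0],[-3.6,-0.74,0,0,0,0],[-3.6,-0.74,0,0,0,0],[-3.6,-0.74,0,0,0,0],[-3.6,-0.74,0,0,0,0],[-3.6,-0.74,0,0,0,0],[-3.6,-0.74,0,0,0,0],[-3.6,-0.74,0,0,0,0],[-3.6,-0.74,0,0,0,0],[-3.6,-0.74,0,0,0,0]], "grip": 0}}

```text
clock: 3.37
tool_pos: [0.5, -0.2965, 0.2459]
orientation: [-180.0, 0.0, -114.8]
force: [0.5, -0.8, -0.1]
opening: 0.0005
gripper_force: 0.0
```

Run:
```python
from h import *
print(get_obs()['joint_pos'])
delta([.437,.136,.2],-114.8)
s=snapshot('wrist'); cv2.imwrite('pics/w1.png',s['frame'][:,:,::-1])
for t in ['tube_mid','rack']: print(t,[(d['score'],d['position']) for d in spot_point('wrist',t)])
```

```text
[-1.14004412e+01  1.17503255e+01 -1.14792216e+01  2.86329884e-03
 -6.67332301e+01 -1.34320313e+01]
d cm [-36.62  23.86   4.59] turn [-0.04  0.01 -0.03] clk 3.3667
tube_mid [(0.91, [0.4538, -0.2476, 0.0641])]
rack [(0.57, [0.481, -0.2506, 0.0018])]
```

Request:
{"api": "play_rows", "payload": {"plan": [[-3.05,1.99,0.38,0,0,0],[-3.05,1.99,0.38,0,0,0],[-3.05,1.99,0.38,0,0,0],[-3.05,1.99,0.38,0,0,0],[-3.05,1.99,0.38,0,0,0],[-3.05,1.99,0.38,0,0,0],[-3.05,1.99,0.38,0,0,0],[-3.05,1.99,0.38,0,0,0],[-3.05,1.99,0.38,0,0,0],[-3.05,1.99,0.38,0,0,0],[-3.05,1.99,0.38,0,0,0],[-3.05,1.99,0.38,0,0,0],[0,0,0,0,0,0]]}}

```text
clock: 4.6
tool_pos: [0.436, 0.1381, 0.1998]
orientation: [-180.0, 0.1, -114.7]
force: [0.3, -0.8, 0.7]
opening: 0.0002
gripper_force: 0.0
```

Run:
```python
from h import *
print(get_obs()['joint_pos'])
s=snapshot('wrist'); cv2.imwrite('pics/w2.png',s['frame'][:,:,::-1])
for t in ['analyser','tray_front','tray_well','lever_pivot','lever_knob']: print(t,[(d['score'],d['position']) for d in spot_point('wrist',t)])
t=[.4625,.1905];a=65.2
delta([*A(-.06,0,t,a),.062],-114.8)
```

```text
[ 4.23670594e+01  1.79890671e+00 -2.95533627e+01 -7.92691350e-03
 -5.85829591e+01 -6.70348956e+01]
analyser [(0.67, [0.4648, 0.1896, 0.004])]
tray_front [(0.6, [0.4566, 0.1763, 0.0456])]
tray_well []
lever_pivot []
lever_knob []
d cm [-0.3   0.04 13.81] turn [-0.01  0.   -0.14] clk 4.9
```

View pics/w2.png

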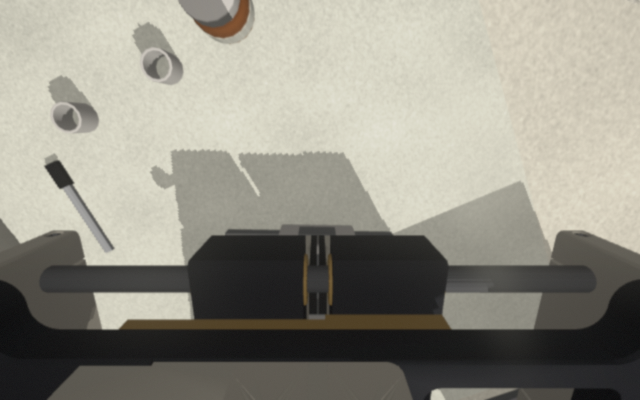

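The wrist view shows the closed fingers at (317,270), with the tray front just below and behind them. The cups and forceps are well off to the left, so the descent is clear.

Request:
{"api": "play_rows", "payload": {"plan": [[0,0,3,0,0,0],[0,0,3,0,0,0],[0,0,3,0,0,0],[0,0,3,0,0,0],[0,0,2,0,0,0],[-1,0,0,0,0,0],[-1,0,0,0,0,0],[-1,0,0,0,0,0],[-0.3,0,0,0,0,0],[-0.3,0,0,0,0,0],[-0.3,0,0,0,0,0]]}}

```text
clock: 5.82
tool_pos: [0.4522, 0.1689, 0.0608]
orientation: [180.0, -0.1, -114.8]
force: [-1.1, -9.0, 4.1]
opening: 0.0004
gripper_force: 4.0
```

Run:
```python
from h import *
t=[.4625,.1905];a=65.2
delta([*A(-.0,0,t,a),.06],-114.8); print(get_obs()['force'])
```

```text
d cm [-2.4  -0.03  0.08] turn [ 0.01 -0.09 -0.04] clk 5.8167
[-1.11096995 -9.01039149  4.10209609]
```

Request:
{"api": "play_rows", "payload": {"plan": [[-0.4,0,0,0,0,0],[-0.4,0,0,0,0,0],[-0.4,0,0,0,0,0]]}}

```text
clock: 6.07
tool_pos: [0.4567, 0.1789, 0.0607]
orientation: [180.0, -0.2, -114.9]
force: [-0.9, -10.1, 5.3]
opening: 0.0006
gripper_force: 4.5
```

Request:
{"api": "play_rows", "payload": {"plan": [[-0.3,0,0,0,0,0],[-0.2,0,0,0,0,0],[-0.2,0,0,0,0,0],[0,0,0,0,0,0]]}}

```text
clock: 6.4
tool_pos: [0.4588, 0.1837, 0.0605]
orientation: [179.9, -0.3, -114.9]
force: [-1.6, -14.6, 9.3]
opening: 0.0001
gripper_force: 6.8
```

Request:
{"api": "play_rows", "payload": {"plan": [[0.5,0,0,0,0,0],[1,0,0,0,0,0],[1.5,0,0,0,0,0],[1.5,0,0,0,0,0],[1.5,0,0,0,0,0],[1.5,0,0,0,0,0],[1.5,0,0,0,0,0],[1.5,0,0,0,0,0]]}}

```text
clock: 7.07
tool_pos: [0.4159, 0.0904, 0.0601]
orientation: [-180.0, 0.0, -114.8]
force: [0.2, 1.2, 0.1]
opening: 0.0004
gripper_force: 0.0
```

Run:
```python
from h import *
t=[.4625,.1905];a=65.2
print('expect well',A(-.019,0,t,a),'front',A(-.072,0,t,a))
for c in ['side','scene']:
    s=snapshot(c); cv2.imwrite(f'pics/{c}3.png',s['frame'][:,:,::-1])
    for n in ['analyser','tray_front','tray_well','lever_pivot','lever_knob']: print(c,n,[(d['score'],d['position']) for d in spot_point(c,n)][:2])
delta([.4538,-.2485,.25],-114.8);print(get_obs()['force'])
```

```text
expect well [0.45453041 0.17325223] front [0.43229945 0.12514002]
side analyser [(0.91, [0.4609, 0.1931, -0.0025])]
side tray_front [(0.89, [0.432, 0.1293, 0.0434])]
side tray_well [(0.78, [0.4523, 0.1695, 0.0543]), (0.21, [0.4329, 0.124, 0.0437])]
side lever_pivot [(0.69, [0.5576, 0.2105, 0.1071]), (0.23, [0.6409, -0.0375, 0.002])]
side lever_knob [(0.61, [0.5798, 0.2631, 0.1643])]
scene analyser [(0.74, [0.5754, 0.2611, 0.155]), (0.57, [0.4606, 0.1894, -0.0006])]
scene tray_front [(0.85, [0.43, 0.1246, 0.0455])]
scene tray_well [(0.88, [0.4572, 0.1743, 0.0593]), (0.42, [0.5773, 0.2613, 0.1544])]
scene lever_pivot [(0.81, [0.5582, 0.2133, 0.1097])]
scene lever_knob [(0.5, [0.5745, 0.2599, 0.1586])]
d cm [ 29.34 -17.66 -19.01] turn [ 0.01 -0.01 -0.02] clk 7.6667
[ 0.22573426 -0.51503848 -0.24706289]
```

The tray is out. Next is the tube.

Request:
{"api": "play_rows", "payload": {"plan": [[0,0,-3.5,0,0,0],[0,0,-3.5,0,0,0],[0,0,-3.5,0,0,0],[2.8,-1.7,-3.5,0,0,0],[2.8,-1.7,-2.5,0,0,0],[2.8,-1.7,-2.5,0,0,0],[2.8,-1.7,0,0,0,0],[2.8,-1.7,0,0,0,0],[2.8,-1.7,0,0,0,0],[2.8,-1.7,0,0,0,0],[2.8,-1.7,0,0,0,0],[2.8,-1.7,0,0,0,0],[0,0,0,0,0,0]], "grip": 4}}

```text
clock: 8.75
tool_pos: [0.4491, -0.201, 0.2449]
orientation: [180.0, -0.1, -115.0]
force: [0.9, 0.4, 0.6]
opening: 0.04
gripper_force: 0.0
```

Run:
```python
from h import *
s=snapshot('wrist'); cv2.imwrite('pics/w4.png',s['frame'][:,:,::-1])
print(s['position'],s['attitude'])
for n in ['tube_mid','rack']:print(n,[(d['score'],d['position']) for d in spot_point('wrist',n)])
delta([.4538,-.2485,.25],-114.8)
```

```text
[ 0.4176392  -0.26754814  0.38410786] [ 1.64128832e+02 -4.49970869e-02  1.55031162e+02]
tube_mid [(0.86, [0.4548, -0.2483, 0.0617])]
rack [(0.75, [0.483, -0.2521, 0.0035])]
d cm [ 4.44 -2.62 -0.51] turn [ 0.06 -0.01 -0.12] clk 8.9
```

View pics/w4.png

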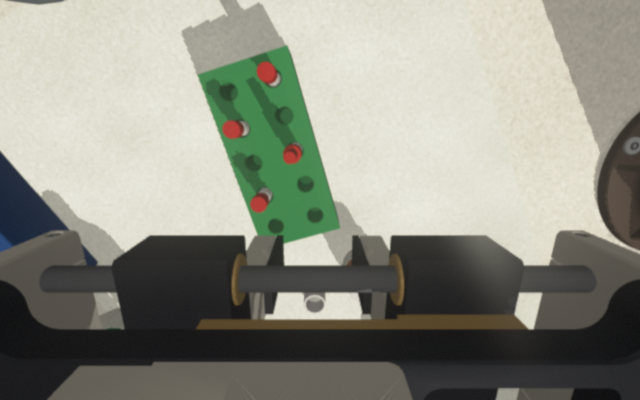

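The stemmed tube shows at about (291,154), in the rack's middle row. Its neighbours at (235,129) and (261,202) are clear of the finger line.

Run:
```python
from h import *
s=snapshot('wrist');f=s['frame'].astype(int)
m=((f[...,0]>110)&(f[...,1]<80)&(f[...,2]<80)).astype(np.uint8)
n,l,st,ce=cv2.connectedComponentsWithStats(m)
R=Rn.from_euler('xyz',s['attitude'],degrees=True)
for i in range(1,n):
    if st[i,4]>30:
        u,v=ce[i];d=R.apply([(u-s['cx'])/s['fx'],(v-s['cy'])/s['fy'],1]);k=(.093-s['position'][2])/d[2]
        print(st[i],ce[i].round(1),(s['position']+k*d).round(4))
delta([.4542,-.2484,.108],-114.8)
```

```text
[255  57  20  23 334] [264.   67.6] [ 0.4422 -0.3258  0.093 ]
[221 117  20  17 266] [229.7 125.4] [ 0.4961 -0.2944  0.093 ]
[281 141  19  18 242] [289.6 150.2] [ 0.4542 -0.2489  0.093 ]
[249 193  16  15 196] [256.1 200.1] [ 0.5083 -0.2177  0.093 ]
d cm [ 4.47 -2.66 13.72] turn [ 0.03 -0.   -0.05] clk 8.95
```

Request:
{"api": "play_rows", "payload": {"plan": [[2.2,-1.3,0,0,0,0],[2.3,-1.3,0,0,0,0],[0,0,2.5,0,0,0],[0,0,2.5,0,0,0],[0,0,2.5,0,0,0],[0,0,2.5,0,0,0],[0,0,1.8,0,0,0],[0,0,1.1,0,0,0],[0,0,0.8,0,0,0],[0,0,0,0,0,0],[0,0,0,0,0,0]]}}

```text
clock: 9.87
tool_pos: [0.4541, -0.2481, 0.1087]
orientation: [-180.0, -0.0, -114.8]
force: [-0.1, 0.6, 0.4]
opening: 0.0401
gripper_force: 0.0
```

Request:
{"api": "play_rows", "payload": {"plan": [[0,0,0,0,0,0],[0,0,0,0,0,0],[0,0,0,0,0,0],[0,0,0,0,0,0],[0,0,0,0,0,0],[0,0,0,0,0,0]], "grip": 0.8}}

```text
clock: 10.37
tool_pos: [0.4538, -0.2489, 0.1087]
orientation: [-180.0, 0.0, -114.8]
force: [-0.9, 0.4, 2.2]
opening: 0.0109
gripper_force: 30.0
```

Request:
{"api": "play_rows", "payload": {"plan": [[0,0,-1,0,0,0],[0,0,-2,0,0,0],[0,0,-3,0,0,0],[0,0,-3,0,0,0],[0,0,-3,0,0,0],[0,0,-2,0,0,0],[0,0,0,0,0,0]]}}

```text
clock: 10.95
tool_pos: [0.4556, -0.2497, 0.2541]
orientation: [-179.5, 0.1, -114.8]
force: [0.1, -0.9, 1.0]
opening: 0.0112
gripper_force: 30.0
```

Run:
```python
from h import *
o=get_obs();print(o['force'],o['opening'])
t=[.4625,.1905];a=65.2
for c in ['scene','side']:
    s=snapshot(c); print([(d['score'],d['position']) for d in spot_point(c,'tube_mid')][:1],[(d['score'],d['position']) for d in spot_point(c,'tray_well')][:2])
s=snapshot('side');cv2.imwrite('pics/s5.png',cv2.resize(s['frame'][60:260,280:520,::-1],None,fx=3,fy=3))
delta([.4545,.173,.245],-114.8)
```

```text
[ 0.12048548 -0.90942955  1.0076136 ] 0.011184526604354927
[(0.82, [0.458, -0.25, 0.2047])] [(0.76, [0.454, 0.1737, 0.0609])]
[(0.5, [0.4491, -0.2482, 0.1975])] [(0.59, [0.4533, 0.1726, 0.0562])]
d cm [-38.34  17.56   0.25] turn [ 0.11 -0.03 -0.04] clk 11.3
```

View pics/s5.png

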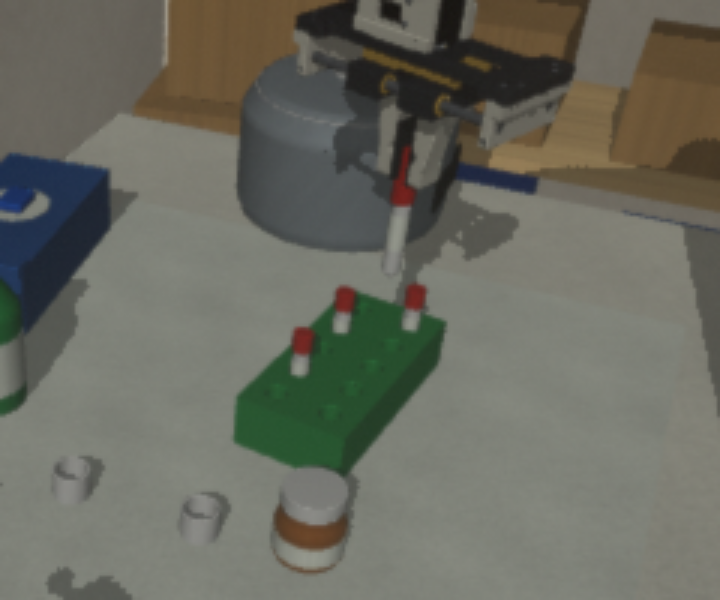

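The tube is held upright below the fingers at (400,210) in the crop, and the three plain tubes stay in the rack. I'll carry it to above the well.

Request:
{"api": "play_rows", "payload": {"plan": [[-2.2,1,0,0,0,0],[-2.4,1.1,0,0,0,0],[-2.4,1.1,0,0,0,0],[-2.4,1.1,0,0,0,0],[-2.4,1.1,0,0,0,0],[-2.4,1.1,0,0,0,0],[-2.4,1.1,0,0,0,0],[-2.4,1.1,0,0,0,0],[-2.4,1.1,0,0,0,0],[-2.4,1.1,0,0,0,0],[-2.4,1.1,0,0,0,0],[-2.4,1.1,0,0,0,0],[-2.4,1.1,0,0,0,0],[-2.4,1.1,0,0,0,0],[-2.4,1.1,0,0,0,0],[-2.4,1.1,0,0,0,0],[0,0,0,0,0,0],[0,0,0,0,0,0]]}}

```text
clock: 12.8
tool_pos: [0.455, 0.1724, 0.2475]
orientation: [180.0, -0.1, -114.7]
force: [0.0, 0.2, 0.1]
opening: 0.011
gripper_force: 30.0
```

Run:
```python
from h import *
o=get_obs();print(o['force'],o['opening'])
for c in ['scene','side','wrist']:
    s=snapshot(c); print(c,[(d['score'],d['position']) for d in spot_point(c,'tube_mid')][:2],[(d['score'],d['position']) for d in spot_point(c,'tray_well')][:2])
    b={'scene':(380,100,160,120),'side':(240,250,160,120)}.get(c)
    if b: x,y,w,h=b;cv2.imwrite(f'pics/{c}6.png',cv2.resize(s['frame'][y:y+h,x:x+w,::-1],None,fx=5,fy=5))
delta([.4545,.173,.245],-114.8)
```

```text
[0.00754438 0.2254506  0.11176047] 0.01099549209856986
scene [(0.8, [0.456, 0.1703, 0.2003])] [(0.68, [0.4533, 0.1728, 0.0577]), (0.41, [0.4546, 0.171, 0.1999])]
side [(0.73, [0.7695, -0.1178, 0.0016]), (0.66, [0.4565, 0.1706, 0.1982])] [(0.59, [0.4492, 0.1736, 0.0541])]
wrist [(0.77, [0.4521, 0.1712, 0.2018])] [(0.82, [0.457, 0.1723, 0.0603])]
d cm [-0.15  0.17  0.35] turn [-0.    0.01 -0.08] clk 13.25
```

View pics/scene6.png

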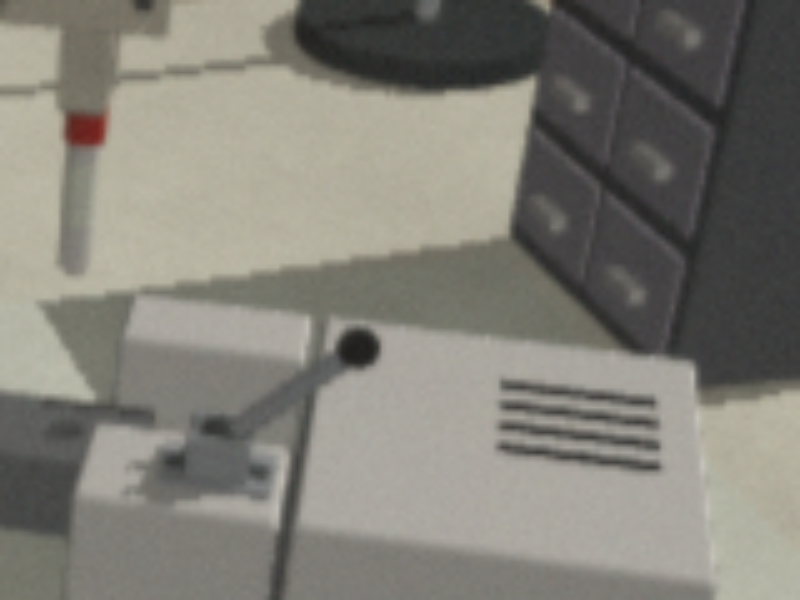

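View pics/side6.png

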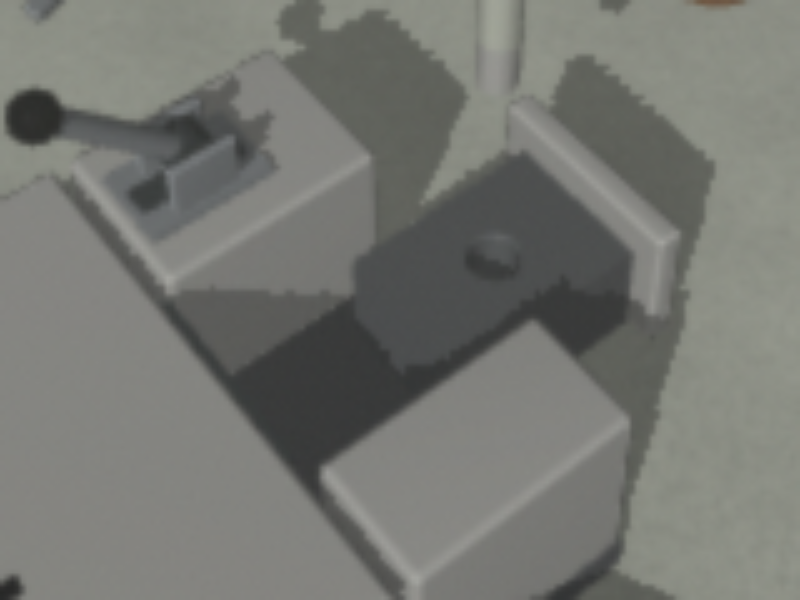

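In the side crop the well mouth is at (493,257), full picture (338.6,301.4), and the tube bottom is at (497,93), full (339.4,268.6). In the scene crop the well is at (70,427), full (394,185.4), and the tube bottom is at (73,270), full (394.6,154). I'll triangulate the tube against the well.

```bash
cat >> h.py <<'E'
def ray(s,u,v): return Rn.from_euler('xyz',s['attitude'],degrees=True).apply([(u-s['cx'])/s['fx'],(v-s['cy'])/s['fy'],1])
def proj(s,p):
    q=Rn.from_euler('xyz',s['attitude'],degrees=True).inv().apply(np.array(p)-s['position']);return np.round([s['cx']+s['fx']*q[0]/q[2],s['cy']+s['fy']*q[1]/q[2]],1)
def onz(s,u,v,z): d=ray(s,u,v);return (s['position']+d*(z-s['position'][2])/d[2]).round(4)
def tri(rs):
    M=np.zeros((3,3));b=np.zeros(3)
    for s,u,v in rs:
        d=ray(s,u,v);d/=np.linalg.norm(d);P=np.eye(3)-np.outer(d,d);M+=P;b+=P@s['position']
    return np.linalg.solve(M,b).round(4)
E
python3 - <<'E'
from h import *
sc=snapshot('scene');si=snapshot('side')
print('well',onz(sc,394,185.4,.058),onz(si,338.6,301.4,.058),tri([(sc,394,185.4),(si,338.6,301.4)]))
def edges(s,c0,rows):
    for v in rows:
        r=s['frame'][v,c0-14:c0+15].astype(int).sum(1); print(v,r.tolist())
p=get_obs()['tool_pos']
for s,n in((sc,'sc'),(si,'si')): print(n,[(z,proj(s,[p[0],p[1],z]).tolist()) for z in (.145,.16,.18,.2,.21)])
print('sc');edges(sc,396,[132,140,148])
print('si');edges(si,339,[240,250,260])
E
```

```text
well [0.4556 0.1775 0.058 ] [0.453  0.1744 0.058 ] [0.4537 0.1764 0.0581]
sc [(0.145, [394.0, 153.1]), (0.16, [394.5, 147.2]), (0.18, [395.1, 139.3]), (0.2, [395.7, 131.1]), (0.21, [396.1, 127.0])]
si [(0.145, [339.5, 266.9]), (0.16, [339.7, 260.7]), (0.18, [340.1, 252.2]), (0.2, [340.4, 243.3]), (0.21, [340.6, 238.7])]
sc
132 [526, 523, 523, 517, 536, 530, 522, 526, 521, 503, 376, 327, 352, 376, 374, 416, 444, 493, 525, 525, 529, 520, 516, 523, 516, 525, 530, 528, 526]
140 [526, 528, 530, 527, 521, 530, 525, 527, 524, 465, 363, 368, 389, 404, 404, 448, 506, 521, 527, 527, 522, 525, 526, 520, 517, 516, 522, 524, 529]
148 [529, 526, 516, 524, 520, 532, 525, 521, 507, 373, 335, 368, 379, 384, 426, 476, 518, 533, 532, 525, 528, 528, 529, 534, 535, 527, 529, 531, 529]
si
240 [413, 416, 422, 425, 419, 418, 417, 416, 419, 404, 271, 215, 209, 206, 202, 207, 199, 196, 190, 194, 274, 415, 430, 411, 389, 367, 366, 397, 403]
250 [412, 415, 417, 418, 419, 417, 419, 425, 420, 412, 384, 424, 463, 476, 472, 456, 435, 398, 357, 328, 410, 419, 422, 419, 415, 413, 412, 414, 413]
260 [304, 327, 403, 416, 416, 416, 419, 421, 416, 373, 372, 410, 439, 445, 446, 424, 396, 342, 299, 403, 422, 423, 426, 422, 419, 414, 419, 421, 419]
```

Request:
{"api": "play_rows", "payload": {"plan": [[-0.1,0.3,1,0,0,0],[0,0,2,0,0,0],[0,0,2,0,0,0],[0,0,1.5,0,0,0],[0,0,1.2,0,0,0],[0,0,0,0,0,0],[0,0,0,0,0,0]]}}

```text
clock: 13.93
tool_pos: [0.4526, 0.1732, 0.1707]
orientation: [180.0, -0.1, -114.8]
force: [1.0, 0.7, -0.1]
opening: 0.011
gripper_force: 30.0
```

Run:
```python
from h import *
a=snapshot('side');b=snapshot('scene');
A1=cv2.resize(a['frame'][255:325,300:380,::-1],None,fx=5,fy=8,interpolation=cv2.INTER_CUBIC)
B1=cv2.resize(b['frame'][130:200,360:440,::-1],None,fx=5,fy=8,interpolation=cv2.INTER_CUBIC)
cv2.imwrite('pics/m7.png',np.hstack([A1,B1]))
p=get_obs()['tool_pos'];print(p)
for s,n in((a,'side'),(b,'scene')):print(n,[(z,proj(s,[p[0],p[1],z]).tolist()) for z in (.058,p[2]-.1037,.1)])
```

```text
[0.45332061 0.17385638 0.17195164]
side [(0.058, [338.6, 301.1]), (np.float64(0.06825164378829386), [338.7, 297.5]), (0.1, [339.2, 286.0])]
scene [(0.058, [392.3, 185.1]), (np.float64(0.06825164378829386), [392.6, 181.4]), (0.1, [393.5, 169.7])]
```

View pics/m7.png

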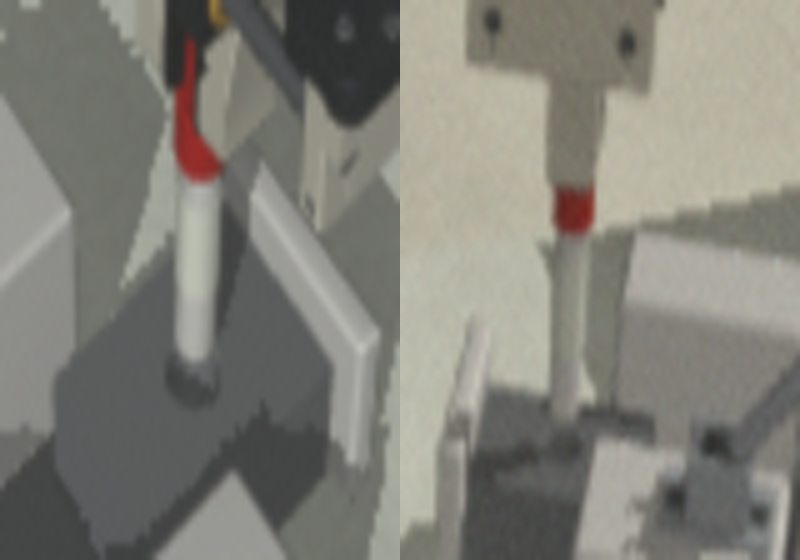

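In the side half, the tube bottom at column 193 sits over the hole (163–220, centre about 191,380). In the scene half, the tube at column 566 lines up with the hole at about (566,443). That is aligned to about 1 mm, so I nudge slightly inward and lower.

Request:
{"api": "play_rows", "payload": {"plan": [[-0.1,0,0,0,0,0],[0,0,0.5,0,0,0],[0,0,0.5,0,0,0],[0,0,0.5,0,0,0],[0,0,0.3,0,0,0],[0,0,0,0,0,0]]}}

```text
clock: 14.53
tool_pos: [0.453, 0.1741, 0.1524]
orientation: [180.0, -0.1, -114.8]
force: [0.2, -0.3, 0.4]
opening: 0.0111
gripper_force: 30.0
```

Request:
{"api": "play_rows", "payload": {"plan": [[0,0,0.6,0,0,0],[0,0,0.6,0,0,0],[0,0,0.6,0,0,0],[0,0,0.5,0,0,0],[0,0,0.4,0,0,0],[0,0,0,0,0,0]]}}

```text
clock: 15.03
tool_pos: [0.453, 0.1741, 0.1253]
orientation: [180.0, -0.1, -114.8]
force: [0.9, 0.2, 0.0]
opening: 0.0114
gripper_force: 30.0
```

Request:
{"api": "play_rows", "payload": {"plan": [[0,0,0.1,0,0,0],[0,0,0.1,0,0,0],[0,0,0.1,0,0,0],[0,0,0.1,0,0,0],[0,0,0,0,0,0]]}}

```text
clock: 15.45
tool_pos: [0.4544, 0.175, 0.1235]
orientation: [-179.9, 0.1, -114.8]
force: [-1.3, 0.2, 7.4]
opening: 0.0109
gripper_force: 30.0
```

It has bottomed at the expected height, so I release and lift.

Request:
{"api": "play_rows", "payload": {"plan": [[0,0,-0.1,0,0,0],[0,0,0,0,0,0],[0,0,0,0,0,0],[0,0,0,0,0,0],[0,0,-1,0,0,0],[0,0,-2,0,0,0],[0,0,-3,0,0,0],[0,0,-2,0,0,0],[2,0,0,0,0,0],[3,0,0,0,0,0],[3,0,0,0,0,0],[2,0,0,0,0,0],[0,0,0,0,0,0]], "grip": 4}}

```text
clock: 16.53
tool_pos: [0.4094, 0.081, 0.2033]
orientation: [180.0, -0.0, -114.9]
force: [-0.6, -0.6, -0.8]
opening: 0.0405
gripper_force: 0.0
```

Run:
```python
from h import *
for c in ['side','scene']:
    s=snapshot(c)
    for n in ['tube_mid','tray_front','tray_well']: print(c,n,[(d['score'],d['position']) for d in spot_point(c,n)][:2])
    if c=='side': cv2.imwrite('pics/s8.png',cv2.resize(s['frame'][200:350,240:400,::-1],None,fx=4,fy=4))
t=[.4625,.1905];a=65.2
delta([*A(-.11,0,t,a),.062],-114.8)
```

```text
side tube_mid [(0.68, [0.4505, 0.1762, 0.0708])]
side tray_front [(0.96, [0.4312, 0.1264, 0.0446])]
side tray_well [(0.65, [0.4522, 0.1756, 0.0552]), (0.57, [0.7649, -0.1149, 0.001])]
scene tube_mid []
scene tray_front [(0.65, [0.4315, 0.1249, 0.0457])]
scene tray_well [(0.74, [0.4533, 0.1733, 0.0565])]
d cm [-0.78 -0.15 14.12] turn [ 0.01 -0.03 -0.01] clk 16.9333
```

View pics/s8.png

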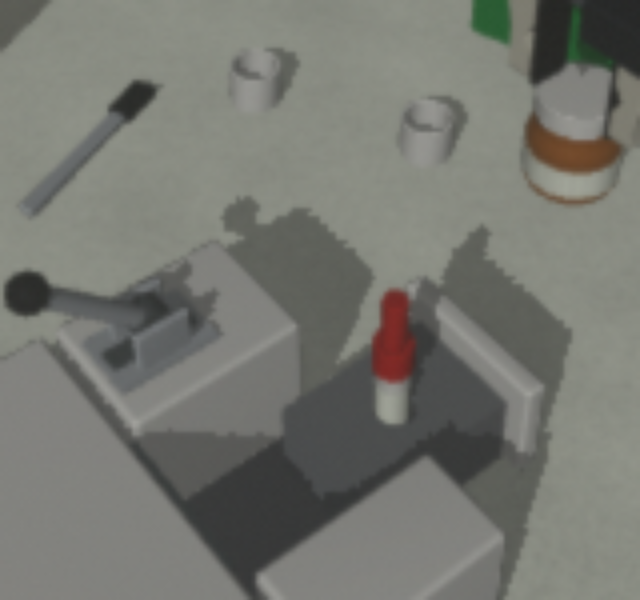

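The tube stands home in the well, with its body going into the tray at (392,415). The tray is out and nothing else has been disturbed. I close the fingers, descend and push the tray in.

Request:
{"api": "play_rows", "payload": {"plan": [[0,0,2.5,0,0,0],[0,0,3,0,0,0],[0,0,3,0,0,0],[0,0,3,0,0,0],[0,0,2.7,0,0,0],[-1,-0.1,0,0,0,0],[-1,0,0,0,0,0],[-0.8,0,0,0,0,0],[-0.7,0,0,0,0,0],[-0.7,0,0,0,0,0],[-0.7,0,0,0,0,0],[-0.7,0,0,0,0,0],[-0.7,0,0,0,0,0],[-0.7,0,0,0,0,0],[-0.7,0,0,0,0,0],[-0.7,0,0,0,0,0],[-0.7,0,0,0,0,0],[-0.5,0,0,0,0,0],[0,0,0,0,0,0]], "grip": 0}}

```text
clock: 18.52
tool_pos: [0.4513, 0.1678, 0.0621]
orientation: [179.9, -0.3, -114.9]
force: [-0.4, -10.7, 4.0]
opening: 0.0003
gripper_force: 5.2
```

Run:
```python
from h import *
t=[.4625,.1905];a=65.2
delta([*A(0,0,t,a),.06],-114.8)
```

```text
d cm [-2.53 -0.06  0.21] turn [ 0.06 -0.32 -0.09] clk 18.5167
```

Request:
{"api": "play_rows", "payload": {"plan": [[-0.5,0,0,0,0,0],[-0.5,0,0,0,0,0],[-0.4,0,0,0,0,0],[-0.3,0,0,0,0,0],[-0.2,0,0,0,0,0],[0,0,0,0,0,0]]}}

```text
clock: 19.02
tool_pos: [0.4588, 0.1838, 0.062]
orientation: [179.9, -0.4, -114.9]
force: [-0.7, -20.5, 9.5]
opening: 0.0003
gripper_force: 8.6
```

Request:
{"api": "play_rows", "payload": {"plan": [[-0.2,0,0,0,0,0],[-0.2,0,0,0,0,0],[0,0,0,0,0,0]]}}

```text
clock: 19.27
tool_pos: [0.4588, 0.1841, 0.062]
orientation: [179.9, -0.8, -114.9]
force: [-2.1, -31.0, 20.2]
opening: 0.0004
gripper_force: 14.7
```

Request:
{"api": "play_rows", "payload": {"plan": [[0.4,0,0,0,0,0],[0.4,0,0,0,0,0],[0.5,0,0,0,0,0],[0.8,0,0,0,0,0],[1.5,0,0,0,0,0],[2,0,0,0,0,0],[2,0,0,0,0,0],[2,0,0,0,0,0],[0,0,0,0,0,0]]}}

```text
clock: 20.02
tool_pos: [0.4201, 0.1019, 0.0619]
orientation: [180.0, 0.0, -114.9]
force: [-0.3, -0.7, -0.5]
opening: 0.0004
gripper_force: 0.0
```

Run:
```python
from h import *
t=[.4625,.1905];a=65.2
print('latched expect',A(-.013,0,t,a),A(.04,0,t,a),'out',A(-.072,0,t,a))
for c in ['side','scene']:
    s=snapshot(c)
    for n in ['tube_mid','tray_front','tray_well','lever_pivot','lever_knob']: print(c,n,[(d['score'],d['position']) for d in spot_point(c,n)][:2])
    if c=='side': cv2.imwrite('pics/s9.png',cv2.resize(s['frame'][200:350,240:400,::-1],None,fx=4,fy=4))
print(get_obs()['joint_pos'])
delta([*A(.150,-.075,t,a),.27],-114.8)
delta([*A(-.07,-.02,t,a),.06],-114.8)
```

```text
latched expect [0.45704712 0.17869889] [0.47927808 0.2268111 ] out [0.43229945 0.12514002]
side tube_mid [(0.71, [0.4725, 0.2249, 0.0722])]
side tray_front [(0.58, [0.4563, 0.1779, 0.0448]), (0.57, [0.4714, 0.2207, 0.0734])]
side tray_well [(0.96, [0.4794, 0.2275, 0.0566])]
side lever_pivot [(0.75, [0.5563, 0.2119, 0.104])]
side lever_knob [(0.73, [0.5783, 0.2622, 0.1601])]
scene tube_mid [(0.67, [0.4778, 0.2225, 0.0751]), (0.66, [0.6384, -0.0419, 0.0039])]
scene tray_front [(0.58, [0.4529, 0.1784, 0.0443])]
scene tray_well [(0.65, [0.4797, 0.2261, 0.0605])]
scene lever_pivot [(0.84, [0.5539, 0.2159, 0.108]), (0.54, [0.4794, 0.2284, 0.0584])]
scene lever_knob [(0.67, [0.5746, 0.2621, 0.1542]), (0.34, [0.5019, -0.2996, 0.0476])]
[ 4.00662524e+01  1.06003631e+01 -4.23122536e+01  7.76355456e-04
 -3.71013553e+01 -6.48868759e+01]
d cm [-24.52  -7.56 -20.87] turn [ 0.01 -0.01 -0.02] clk 20.6167
d cm [-2.52 -2.06  0.13] turn [ 0.01 -0.01 -0.02] clk 20.6167
```

View pics/s9.png

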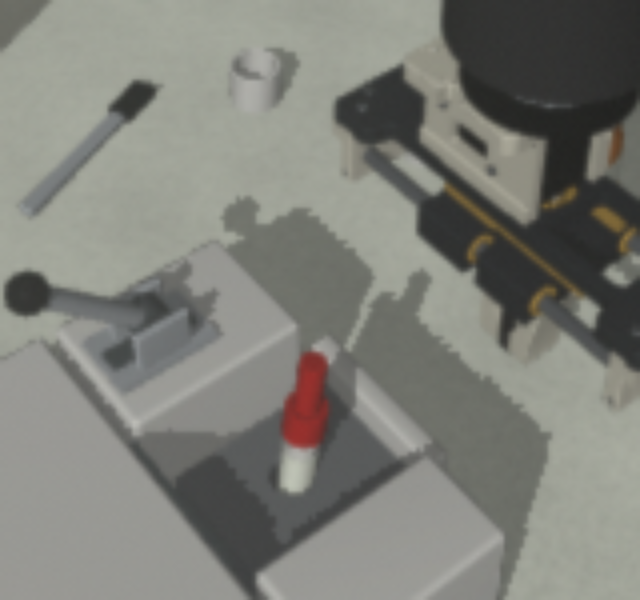

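The tray is latched nearly flush and the tube is in the well at (295,485); the lever is still open. I go up and behind the knob.

Request:
{"api": "play_rows", "payload": {"plan": [[0,0,-3,0,0,0],[0,0,-4,0,0,0],[0,0,-4,0,0,0],[0,0,-4,0,0,0],[0,0,-3.5,0,0,0],[-1,-1,-2.3,0,0,0],[-2.4,-0.7,0,0,0,0],[-2.4,-0.7,0,0,0,0],[-2.4,-0.7,0,0,0,0],[-2.4,-0.7,0,0,0,0],[-2.4,-0.7,0,0,0,0],[-2.4,-0.7,0,0,0,0],[-2.4,-0.7,0,0,0,0],[-2.4,-0.7,0,0,0,0],[-2.4,-0.7,0,0,0,0],[-1.9,-0.3,0,0,0,0],[0,0,0,0,0,0]]}}

```text
clock: 22.03
tool_pos: [0.5953, 0.2969, 0.2674]
orientation: [180.0, -0.1, -114.8]
force: [-0.7, 0.1, 0.7]
opening: 0.0004
gripper_force: 0.0
```

Run:
```python
from h import *
t=[.4625,.1905];a=65.2
delta([*A(.148,-.075,t,a),.17],-114.8)
print(get_obs()['joint_pos'])
```

```text
d cm [0.43 0.09 9.74] turn [ 0.03 -0.1   0.01] clk 22.0333
[ 4.32703419e+01  1.90146187e+01  1.29304486e+00  9.25280879e-03
 -7.23806938e+01 -6.80602816e+01]
```

Request:
{"api": "play_rows", "payload": {"plan": [[0,0,3,0,0,0],[0,0,3,0,0,0],[0,0,2.5,0,0,0],[0,0,1.2,0,0,0],[1,0.1,0,0,0,0],[1,0,0,0,0,0],[0.8,0,0,0,0,0],[0.8,0,0,0,0,0],[0.8,0,0,0,0,0],[0.8,0,0,0,0,0],[0.8,0,0,0,0,0],[0.8,0,0,0,0,0],[0.8,0,0,0,0,0],[0.8,0,0,0,0,0],[0.8,0,0,0,0,0],[0.8,0,0,0,0,0],[0.8,0,0,0,0,0],[0,0,0,0,0,0]]}}

```text
clock: 23.53
tool_pos: [0.5462, 0.1949, 0.1719]
orientation: [179.9, -0.1, -114.9]
force: [0.5, -0.9, -0.6]
opening: 0.0006
gripper_force: 0.0
```

Run:
```python
from h import *
t=[.4625,.1905];a=65.2
delta([*A(0,-.075,t,a),.17],-114.8)
print('closed knob',A(.06-.053,-.075,t,a))
for c in ['side','scene']:
    s=snapshot(c)
    for n in ['lever_knob','tray_front']: print(c,n,[(d['score'],d['position']) for d in spot_point(c,n)][:2])
```

```text
d cm [ 3.91 -0.09  0.19] turn [ 0.08 -0.13 -0.1 ] clk 23.5333
closed knob [0.53351948 0.16539554]
side lever_knob [(0.6, [0.473, 0.2245, 0.072])]
side tray_front [(0.56, [0.4595, 0.1792, 0.0449])]
scene lever_knob [(0.6, [0.5283, 0.1656, 0.1532])]
scene tray_front [(0.55, [0.4535, 0.1761, 0.0451])]
```

The lever is over. I'll retreat up and clear, then verify.

Request:
{"api": "play_rows", "payload": {"plan": [[0,0,-3,0,0,0],[0,0,-4,0,0,0],[0,0,-4,0,0,0],[2.5,-2.5,-1,0,0,0],[3,-3,0,0,0,0],[3,-3,0,0,0,0],[3,-3,0,0,0,0],[3,-3,0,0,0,0],[0,0,0,0,0,0],[0,0,0,0,0,0]]}}

```text
clock: 24.67
tool_pos: [0.6176, 0.0051, 0.2916]
orientation: [179.9, -0.1, -115.1]
force: [0.1, -0.3, 0.0]
opening: 0.0003
gripper_force: 0.0
```

Run:
```python
from h import *
o=get_obs();print(o['clock'],o['force'],o['tool_pos'])
im=[]
for c in ['side','scene']:
    s=snapshot(c)
    for n in ['lever_knob','tray_front','tray_well','tube_mid','jar','cup_a','disinfectant','forceps']: print(c,n,[(round(d['score'],2),d['position']) for d in spot_point(c,n)][:2])
    x,y=(210,200) if c=='side' else (370,100)
    im.append(cv2.resize(s['frame'][y:y+150,x:x+100 if 0 else x+160,::-1],(400,375),interpolation=cv2.INTER_CUBIC))
cv2.imwrite('pics/m10.png',np.hstack(im))
```

```text
24.6667 [ 0.09859253 -0.26028831  0.04591817] [0.61764575 0.0051108  0.29160827]
side lever_knob [(0.56, [0.533, 0.1664, 0.1608]), (0.35, [0.4775, -0.2492, 0.0036])]
side tray_front [(0.8, [0.4572, 0.1799, 0.0467])]
side tray_well [(0.71, [0.476, 0.2247, 0.0566])]
side tube_mid [(0.81, [0.476, 0.2245, 0.0707])]
side jar [(0.9, [0.4474, -0.0657, 0.0011]), (0.59, [0.5021, -0.2955, 0.0452])]
side cup_a [(0.66, [0.5266, -0.0374, 0.0043]), (0.57, [0.6375, -0.0354, 0.0002])]
side disinfectant [(0.65, [0.7657, -0.1179, -0.0017])]
side forceps [(0.77, [0.7037, 0.0442, 0.0051])]
scene lever_knob [(0.78, [0.529, 0.1654, 0.1568])]
scene tray_front [(0.63, [0.4555, 0.1763, 0.0455])]
scene tray_well [(0.66, [0.4786, 0.2258, 0.0573])]
scene tube_mid [(0.55, [0.4766, 0.222, 0.0767])]
scene jar [(0.68, [0.4472, -0.0671, 0.001]), (0.34, [0.4425, -0.3289, 0.048])]
scene cup_a [(0.82, [0.639, -0.0414, 0.0025]), (0.57, [0.5266, -0.0411, -0.001])]
scene disinfectant [(0.91, [0.7664, -0.1163, 0.0042])]
scene forceps [(0.63, [0.7071, 0.0474, 0.0032])]
```

View pics/m10.png

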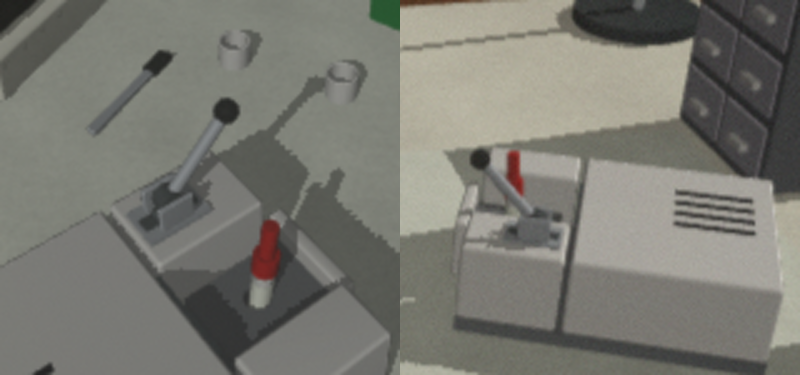

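The lever knob leans to the front: (226,110) in the side half, (480,158) in the scene half. The tray is latched with the tube in it, and the bystanders are where they were. I hand in.

```bash
python3 -c "
from plant import *
print(close_job())"
```

```text
the job is handed in; nothing more can be done
None
```

The job is handed in, though the hand-in returned no verdict: by the final pictures the stemmed tube is home in the latched tray, the cam lever is snapped closed towards the front, and nothing else was moved; about 25 s of the 72 s were used.

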